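Refit the shutter knob and close the suction port

TASK

The wing knob of the suction box's shutter has come off. Put it back on the flatted shaft, pressing lightly and turning it slowly until the flats line up and it drops fully home, then turn the knob counterclockwise (seen from above) to swing the shutter over the port until it meets its stop, and let go with the knob left on the shaft. Move the shutter only with the knob, never by pushing its plate or shaft with the gripper, and leave the sanding block, tape measure and chisel where they are.

Things in the scene. Friction and masses are not known exactly. Their poses are not given: they have to be found in the camera images.
- wing_knob: Loose black wing knob, standing on its bored end, 54 mm tall. Origin: underside centre; z up, x along the wing. Bore from below: flared round mouth 28 narrowing to 22.4 mm; from 8 mm deep a slot 22.4 long (x), its width (y) tapering from 17 to 12.4 mm at 12 mm, straight to 20 mm deep. Fits two ways, half a turn apart. Fully home, its underside rests on the shaft's boss, 18 mm below the shaft tip.
- knob_wing (a point): Grasp point on the knob, on its axis 45 mm above its underside; axes as the knob. The wing is 52 mm long (x), 16 mm thick (y, grasp across it), from 22 to 54 mm above the underside. Below it the round hub, 38 mm diameter, 23 mm high: fingertips must stay above the hub.
- suction_box: Grey flat box with dark steel top, 100 (x) by 160 mm (y), 36 mm high, fixed to the bench. Origin: on the bench under the shaft axis; the box reaches from y = -50 to +110 mm. The round black port (40 mm wide) is in its top at x = 0, y = +62 mm, a stop pin beside it. A hose stub 31 mm wide sticks out 28 mm on the +x side at y = +62 mm.
- shaft_tip (a point): Centre of the top end of the vertical steel shaft, 67 mm above the bench, on the shutter's turning axis; turns with it. z up, x along the shutter arm. Shaft section 20 mm along x by 10 mm along y (two flats), 18 mm tall above a round boss 36 mm wide (top 49 mm above the bench). The knob drops home when its wing is parallel to the shutter arm (within about 0.15 rad).
- shutter_disc (a point): Flat aluminium shutter, 4 mm thick, lying just above the box: an arm 28 mm wide ending in a disc of 54 mm diameter centred 62 mm from the shaft axis. This point: centre of the disc's top face, 43 mm above the bench; x along the arm, away from the shaft, z up.
- shutter (a joint): Angle of shutter and shaft, rad, growing counterclockwise from above. 0: arm along the box's +x (port open); 1.571: arm along the box's +y, disc over the port, at the hard stop. Stiff: needs about 0.12 N m and stays where left, so lightly pressing and turning an unseated knob does not turn it. Play between seated knob and shaft: about 0.15 rad either way.
- sanding_block: Bystander: brown sanding block 60 x 97 x 28 mm, origin under its centre.
- tape_measure: Bystander: yellow tape measure 65 x 76 x 35 mm, origin under its centre.
- chisel: Bystander: chisel with wooden handle 25 x 200 x 24 mm (long along y), origin under its centre.
Not all that is in view belongs to the job. What is shaped like the wing_knob but orange is not meant.

How it is judged:
By the outcome, as a careful person would: the job done as asked, in the order asked, and still so for the second after the job is handed in, with the robot touching nothing.
It also fails if it takes over 51 s, if anything falls off the work surface, if the arm or the gripper's body presses on something with over 40 N, if the wrist force passes 120 N, or if a joint passes its speed limit or range.

ROBOT

A 6-joint arm with a two-finger parallel gripper is mounted at the origin on a cart in front of the work surface, level with it; the furniture and walls round the work are solid. World frame = base frame: x ahead of the robot, y to its left, z up, the work surface at z = 0. Lengths are in m, angles in rad, forces in N, time in s.
With the tool pointing down it reaches from about 0.35 to 0.875 m from the base axis. Payload 15.5 kg.
Tool frame: the origin (TCP) lies midway between the tips of the shut fingers; the grasp point (between the pads) lies 19 mm behind it; z points along the fingers, y is the line along which they close (so a half turn about z gives the same grasp; the last joint's range is limited). The gripper opens to 85 mm and grips with 20 to 120 N. Pads are 22 mm wide; open, the fingers measure 114 mm over their backs; the gripper's body (76 mm by 85 mm) begins 54 mm behind the grasp point. The pads swing forward as they close: fully open they stand 13 mm farther back than shut.
Start: joints at [-0.096, 0.494, 1.345, -0, 1.302, -0.096], TCP at [0.625, 0, 0.231] pointing down, gripper open.
Joint ranges: [-2.91, 2.91], [-0.82, 2.16], [0.22, 2.67], [-1.22, 4.37], [0.12, 2.79], [-3.08, 3.08]. Speed limits (rad/s): [1.89, 1.89, 2.57, 3.01, 3.01, 3.01].

INTERFACE

Orientations are given as a unit quaternion [x, y, z, w].
In Python, from plant import move_ptp, move_l, movej, gripper_open, gripper_close, dwell, inverse_kinematics, snapshot, get_calibration, MotionError, sign_off, current_time_s, current_qpos, current_dq, current_tau, current_ee_pos, current_ee_rot, current_ft_force, current_ft_torque, current_gripper_width, current_finger_force gives the robot as it stands. Calls block until the motion is done:
- move_ptp(position, orientation): joint-space move of the TCP to a pose.
- move_l(position, frame=None, vel=0.15, contact_N=None): straight line of the TCP; frame=None keeps the orientation; vel is the mean speed in m/s. With contact_N (N) it stops when the force on the tool has changed by that much, and returns True; else False.
- movej(angles): joint-space move.
- gripper_open() and gripper_close(f_grip=None): open the fingers fully, or close them until they stop; f_grip is the grip in N (None keeps the last).
- dwell(seconds).
- inverse_kinematics(position, orientation): joint angles nearest the present ones, or None.
- snapshot(name): name is "scene" or "side" or "wrist"; returns (picture, depth): 384x512x3 uint8, red, green, blue; 384x512 float32, m along the optical axis (not along the pixel's ray), 0 where there is no reading.
- get_calibration(name): a dict with "fx", "fy", "cx", "cy" (pixels), "T" (4x4, takes a point from camera to world coordinates); the wrist camera has in their place "T_tool_cam" (4x4, takes a point from camera to tool coordinates, whose origin is the TCP and whose axes are the flange's). Camera axes: x right, y up, looking along -z (the intrinsics and any distortion apply to the point x, -y, -z); pixel columns grow to the right and rows downward; lengths in m; the calibration is good to about 2 mm. A picture is of the moment at which its call begins: read the wrist's pose just before it. get_calibration takes no time and is no camera call.
A pose or a line that the arm cannot do raises MotionError and nothing moves.
- sign_off(): hands the job in; it is judged then, once.
Readings, each from a call of its own:
- current_time_s(): time.
- current_qpos(): joint angles.
- current_dq(): joint speeds.
- current_tau(): joint torques, N m.
- current_ee_pos(): TCP position.
- current_ee_rot(): TCP orientation.
- current_ft_force(): force on the tool from outside, world axes, zero at the start.
- current_ft_torque(): the same for the moment, N m.
- current_gripper_width(): finger opening in m.
- current_finger_force(): force on a finger pad.
Only numpy, scipy, OpenCV 4.12 (cv2) and the standard library are available. Lean on these libraries where they do the work, as an engineer would, in place of code of your own. Each camera call takes 0.05 s, during which the arm holds its last target. There are 200 camera calls.

## Working session

There is one attempt and no reset: what is moved stays moved. The work goes in short steps, each a Python script; the robot and the scene stay as the last script left them, time stands still between calls to the robot, and variables do not carry over. Pictures are saved under pics/ and viewed, at most 10 in all, crops included, and the job is handed in when it is done.

```bash
mkdir -p pics; ls; python3 - <<'E'
from plant import *
import cv2,numpy as np
ims=[]
for n in("scene","side","wrist"):
    p,d=snapshot(n); np.savez(f"{n}0.npz",p=p,d=d); ims.append(p); c=get_calibration(n); print(n,{k:(np.round(v,4).tolist()) for k,v in c.items()}, (d>0).mean())
print(current_ee_pos(),current_ee_rot(),current_time_s())
cv2.imwrite("pics/a.png",cv2.cvtColor(cv2.resize(ims[0],(800,600)),cv2.COLOR_RGB2BGR))
cv2.imwrite("pics/b.png",cv2.cvtColor(cv2.resize(np.hstack(ims[1:]),(800,300)),cv2.COLOR_RGB2BGR))
E
```

```text
pics
scene {'fx': 470.0314, 'fy': 470.0314, 'cx': 262.5863, 'cy': 198.9155, 'T': [[-0.5891, 0.3087, -0.7468, -0.5628], [-0.8079, -0.2406, 0.5379, 0.8501], [-0.0136, 0.9202, 0.3912, 0.6735], [0.0, 0.0, 0.0, 1.0]]} 0.9954935709635416
side {'fx': 441.2022, 'fy': 441.2022, 'cx': 248.293, 'cy': 187.8751, 'T': [[0.9686, 0.1518, -0.1969, 0.2424], [-0.248, 0.5365, -0.8066, -1.1466], [-0.0168, 0.8301, 0.5574, 0.8914], [0.0, 0.0, 0.0, 1.0]]} 0.98223876953125
wrist {'fx': 293.03, 'fy': 293.03, 'cx': 259.9138, 'cy': 188.4129, 'T_tool_cam': [[-0.0004, 0.9563, 0.2925, 0.0745], [1.0, 0.0006, -0.0007, -0.0003], [-0.0009, 0.2925, -0.9563, -0.1432], [0.0, 0.0, 0.0, 1.0]]} 0.9959462483723959
[6.24737369e-01 2.67911694e-05 2.30831503e-01] [ 7.07123218e-01  7.07090192e-01 -2.90662017e-04 -3.61660555e-04] 0.15
```

View pics/a.png

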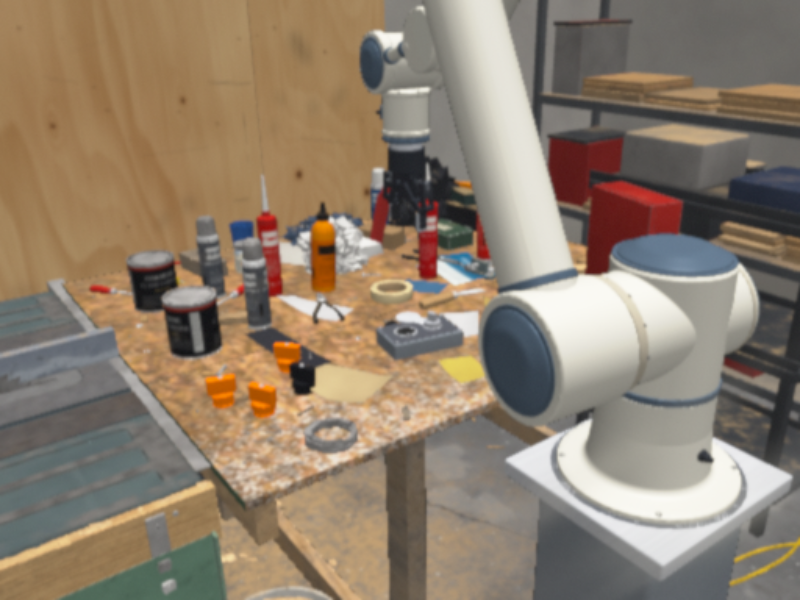

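View pics/b.png

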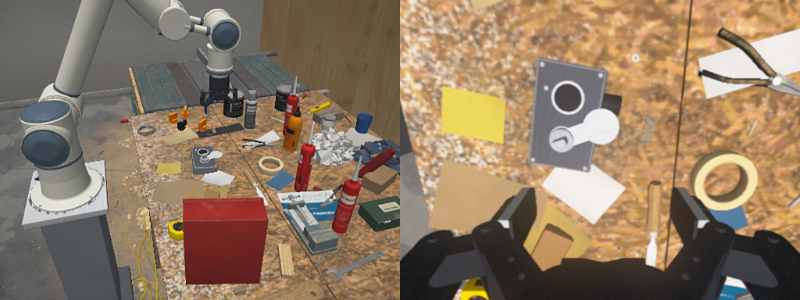

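The wrist view shows the box (half-scale 565,115), the port at (568,97), the shaft at (562,140) and the shutter disc at (602,128), pointing a little off box +x. In the scene view the black knob is at (303,376) among three orange ones. I'll get rough positions next, then look with the wrist camera above the knob.

```bash
cat > h.py <<'E'
import numpy as np,cv2
from plant import *
from scipy.spatial.transform import Rotation as R
def camT(n,pose=None):
    c=get_calibration(n)
    if n!="wrist": return c,np.array(c["T"])
    T=np.eye(4);T[:3,:3]=R.from_quat(pose[1]).as_matrix();T[:3,3]=pose[0]
    return c,T@np.array(c["T_tool_cam"])
def rays(uv,c,T):
    uv=np.atleast_2d(np.asarray(uv,float))
    v=np.c_[(uv[:,0]-c["cx"])/c["fx"],-(uv[:,1]-c["cy"])/c["fy"],-np.ones(len(uv))]
    return T[:3,3],v@T[:3,:3].T
def plane(uv,z,c,T):
    o,v=rays(uv,c,T); return o+v*((z-o[2])/v[:,2])[:,None]
def cloud(d,c,T):
    h,w=d.shape;u,v=np.meshgrid(np.arange(w),np.arange(h))
    o,r=rays(np.c_[u.ravel(),v.ravel()],c,T)
    P=o+r*d.ravel()[:,None]; P[d.ravel()<=0]=np.nan
    return P.reshape(h,w,3)
def down(yaw): # tool x axis at world angle yaw, pointing down
    return (R.from_euler('z',yaw)*R.from_euler('x',np.pi)).as_quat()
E
python3 - <<'E'
from h import *
for n in("scene","side"):
    f=np.load(n+"0.npz");c,T=camT(n);P=cloud(f["d"],c,T);p=f["p"].astype(int)
    m=(p.max(2)<50)&(P[...,2]>.02)&(P[...,2]<.07)&(P[...,0]>.2)&(P[...,0]<.9)
    k,l,s,ce=cv2.connectedComponentsWithStats(m.astype(np.uint8))
    for i in range(1,k):
        if s[i,4]>15: Q=P[l==i];print(n,s[i],ce[i].round(1),Q.mean(0).round(3),Q.min(0).round(3),Q.max(0).round(3))
pose=(current_ee_pos(),current_ee_rot())
f=np.load("wrist0.npz");c,T=camT("wrist",pose);P=cloud(f["d"],c,T)
for u,v in((211,122),(207,178),(257,163),(300,150),(180,90)):print(u,v,P[v,u].round(4),f["p"][v,u])
b=cv2.resize(f["p"][60:230,155:325],(790,590*1),interpolation=cv2.INTER_CUBIC)
b=cv2.resize(f["p"][60:230,155:325],None,fx=3.5,fy=3.5,interpolation=cv2.INTER_CUBIC)
cv2.imwrite("pics/c.png",b[...,::-1])
E
```

```text
scene [130 205  11  18 143] [134.8 213.5] [0.793 0.381 0.045] [0.781 0.359 0.021] [0.808 0.399 0.07 ]
scene [108 209  15  16 162] [115.5 217.1] [0.808 0.439 0.043] [0.791 0.422 0.021] [0.836 0.453 0.068]
scene [186 233  15  15 159] [193.3 240. ] [0.531 0.311 0.037] [0.509 0.295 0.021] [0.556 0.326 0.056]
side [286 134  25  14 212] [298.4 140.9] [0.825 0.36  0.042] [0.785 0.34  0.02 ] [0.877 0.417 0.07 ]
side [227 154  12  12  91] [232.5 159.4] [0.535 0.298 0.036] [0.513 0.279 0.02 ] [0.56  0.313 0.055]
side [255 192  10   5  35] [259.2 193.7] [0.571 0.046 0.037] [0.556 0.032 0.033] [0.589 0.058 0.039]
side [225 285   6  10  33] [227.3 289.8] [ 0.375 -0.351  0.034] [ 0.367 -0.368  0.031] [ 0.385 -0.334  0.037]
211 122 [0.5699 0.0497 0.0388] [71 70 66]
207 178 [ 0.5669 -0.0081  0.0651] [161 159 161]
257 163 [0.6212 0.0039 0.0434] [236 235 238]
300 150 [ 6.761e-01  1.160e-02 -4.000e-04] [208 170 129]
180 90 [0.5374 0.0837 0.0367] [114 110 113]
```

View pics/c.png

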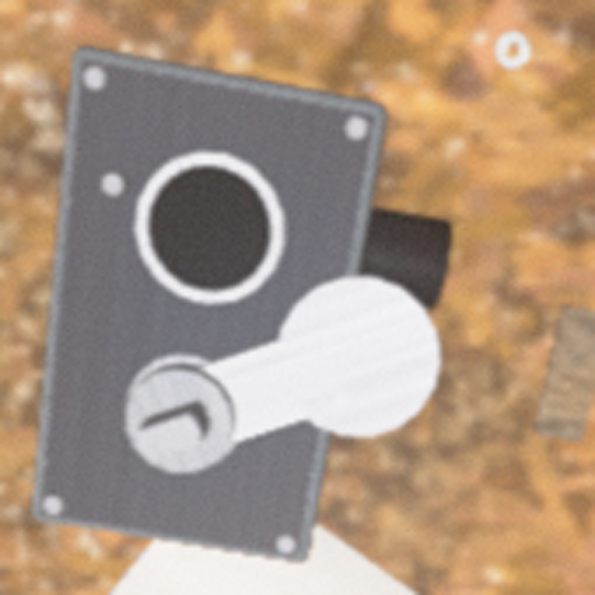

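The crop shows the boss centre at about (181,414), the disc centre at (360,357), the port at (210,228) and the stop pin at (112,183). The shutter points a little counterclockwise of box +x. Two views agree that the knob is near (0.533, 0.305), with a top height of 0.055. Next I'll look from above it.

```bash
python3 - <<'E'
from h import *
move_ptp([0.533,0.265,0.20],down(np.pi/2))
pose=(np.array(current_ee_pos()),np.array(current_ee_rot()))
p,d=snapshot("wrist"); np.savez("w1.npz",p=p,d=d,a=pose[0],q=pose[1])
c,T=camT("wrist",pose);P=cloud(d,c,T)
m=(p.max(2)<70)&(P[...,2]>.045)&(P[...,2]<.062)
k,l,s,ce=cv2.connectedComponentsWithStats(m.astype(np.uint8))
for i in range(1,k):
    if s[i,4]>40:
        r=cv2.minAreaRect(plane(np.argwhere(l==i)[:,::-1],.054,c,T)[:,:2].astype(np.float32)*1000)
        print(s[i],ce[i].round(1),plane(ce[i],.054,c,T).round(4),np.nanmax(P[l==i][:,2]),r)
print(current_time_s())
cv2.imwrite("pics/d.png",p[...,::-1])
E
```

```text
1.2917
```

View pics/d.png

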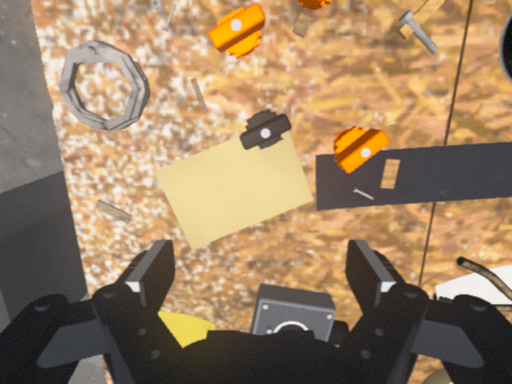

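The knob is at about (265,130), with its wing tilted up to the right and orange ones around it. The mask found nothing, so I'll check the pose and depth.

```bash
python3 - <<'E'
from h import *
f=np.load("w1.npz");p,d=f["p"],f["d"];print(f["a"],f["q"],R.from_quat(f["q"]).as_matrix().round(3),current_ee_pos())
c,T=camT("wrist",(f["a"],f["q"]));P=cloud(d,c,T)
for u,v in((265,132),(275,126),(262,145),(200,200),(290,310)):print(u,v,P[v,u].round(4),p[v,u],d[v,u])
E
```

```text
[0.5337047  0.26417257 0.20016227] [7.07338018e-01 7.06875423e-01 1.23017000e-04 2.21806542e-04] [[ 0.001  1.     0.   ]
 [ 1.    -0.001 -0.   ]
 [-0.     0.    -1.   ]] [0.5339191  0.26388694 0.20019396]
265 132 [0.5387 0.3078 0.0559] [226 225 228] 0.28388858
275 126 [0.5484 0.3134 0.0545] [90 77 74] 0.2835849
262 145 [0.5361 0.2904 0.0237] [103  92  83] 0.31977457
200 200 [0.4615 0.2219 0.0093] [241 222 162] 0.3534752
290 310 [0.5712 0.0861 0.0376] [111 107 114] 0.36632997
```

```bash
cat >> h.py <<'E'
def knob(p,d,pose,zlo,zhi,ztop):
    c,T=camT("wrist",pose);P=cloud(d,c,T);q=p.astype(int)
    m=(q[...,0]-q[...,2]<40)&(P[...,2]>zlo)&(P[...,2]<zhi)
    m=cv2.morphologyEx(m.astype(np.uint8),cv2.MORPH_OPEN,np.ones((3,3)))
    k,l,s,ce=cv2.connectedComponentsWithStats(m)
    for i in range(1,k):
        if s[i,4]>100:
            X=plane(np.argwhere(l==i)[:,::-1],ztop,c,T)[:,:2].astype(np.float32)*1000
            x=X-X.mean(0);w,V=np.linalg.eigh(x.T@x/len(x));a=V[:,1]
            print(s[i],ce[i].round(1),'mean',X.mean(0).round(1),'z',np.median(P[l==i][:,2]),cv2.minAreaRect(X),'yaw',np.arctan2(a[1],a[0])%np.pi,'LW',np.sqrt(12*w))
E
python3 - <<'E'
from h import *
f=np.load("w1.npz");knob(f["p"],f["d"],(f["a"],f["q"]),.046,.062,.054)
f=np.load("wrist0.npz");p=f["p"].astype(int);pose=([6.24737369e-01,2.67911694e-05,2.30831503e-01],[7.07123218e-01,7.07090192e-01,-2.90662017e-04,-3.61660555e-04])
knob(f["p"],f["d"],pose,.046,.072,.067)
c,T=camT("wrist",pose);P=cloud(f["d"],c,T)
for zl,zh,z in((.0455,.054,.049),(.060,.072,.067)):
    m=(P[...,2]>zl)&(P[...,2]<zh)&(abs(P[...,0]-.57)<.08)&(abs(P[...,1])<.1);uv=np.argwhere(m)[:,::-1];X=plane(uv,z,c,T)*1000
    print(z,len(uv),X.mean(0),cv2.minAreaRect(X[:,:2].astype(np.float32)))
for n,uv,z in(("disc",(360,357),.043),("port",(210,228),.037),("boss",(181,414),.049),("c1",(76,48),.036),("c2",(386,104),.036),("c3",(36,518),.036),("c4",(304,560),.036)):
    print(n,plane((155+uv[0]/3.5-.36,60+uv[1]/3.5-.36),z,c,T).round(4))
E
```

```text
[241 115  49  33 807] [265.4 131.6] mean [539. 308.] z 0.0544030257761598 ((538.7344970703125, 307.66790771484375), (49.2118034362793, 16.23281478881836), 25.25474739074707) yaw 0.44509053 LW [15.546749 48.094536]
[191 165  31  30 736] [205.6 179.5] mean [565.6  -9.3] z 0.050042940289551724 ((565.9228515625, -9.516189575195312), (32.623382568359375, 32.85983657836914), 89.97560119628906) yaw 1.2412183 LW [28.875416 29.7418  ]
0.049 550 [564.55256112 -10.23200622  49.        ] ((575.468017578125, 1.1020126342773438), (75.77742767333984, 117.80135345458984), 58.567378997802734)
0.067 193 [562.41131264 -14.00887813  67.        ] ((562.5071411132812, -13.969977378845215), (21.67459487915039, 11.532946586608887), 20.196029663085938)
disc [[0.6218 0.0054 0.043 ]]
port [[0.5735 0.0465 0.037 ]]
boss [[ 0.5631 -0.0123  0.049 ]]
c1 [[0.5346 0.1007 0.036 ]]
c2 [[0.6301 0.0843 0.036 ]]
c3 [[ 0.5076 -0.0536  0.036 ]]
c4 [[ 0.6016 -0.0696  0.036 ]]
```

Shaft tip is about (0.5625, -0.014), consistent with the box corners (origin 0.5633, -0.0141) and boss. Box yaw is about -0.173 and arm yaw about 0.33. Knob is at (0.539, 0.308), yaw 0.445. To cancel hand-eye bias I'll view the shaft from two opposite yaws, then the knob at grasp yaw.

```bash
cat >> h.py <<'E'
def look(xy,yaw,h=.20,off=.03):
    move_ptp([xy[0]-off*np.cos(yaw),xy[1]-off*np.sin(yaw),h],down(yaw)); dwell(.15)
    pose=(np.array(current_ee_pos()),np.array(current_ee_rot())); p,d=snapshot("wrist"); return p,d,pose
def shaft(p,d,pose):
    c,T=camT("wrist",pose);P=cloud(d,c,T);near=np.hypot(P[...,0]-.563,P[...,1]+.014)
    for zl,zh,z,r in((.0605,.072,.067,.03),(.0462,.0535,.049,.025),(.0405,.046,.043,.12)):
        m=((P[...,2]>zl)&(P[...,2]<zh)&(near<r)).astype(np.uint8)
        k,l,s,ce=cv2.connectedComponentsWithStats(m);i=1+np.argmax(s[1:,4])
        X=(plane(np.argwhere(l==i)[:,::-1],z,c,T)*1000)[:,:2].astype(np.float32)
        x=X-X.mean(0);w,V=np.linalg.eigh(x.T@x/len(x));a=V[:,1]
        print(z,len(X),'mean',X.mean(0),'rect',cv2.minAreaRect(X),'circ',cv2.minEnclosingCircle(X),'yaw',np.arctan2(a[1],a[0])%np.pi)
E
python3 - <<'E'
from h import *
ims=[]
for y in(.35+np.pi,.35):
    v=look((.563,-.014),y); print(y,v[2][0],current_qpos()); shaft(*v); ims.append(v[0])
v=look((.539,.308),.445);print(v[2][0]);knob(*v[:2],v[2],.046,.062,.054);ims.append(v[0]);print(current_time_s())
cv2.imwrite("pics/e.png",np.hstack([cv2.resize(i[60:310,130:390],(266,256)) for i in ims])[...,::-1])
E
```

```text
3.491592653589793 [ 0.59115988 -0.00345972  0.19997056] [-1.06945302e-01  4.77590276e-01  1.47076084e+00  9.38957133e-06
  1.19322806e+00 -2.02780427e+00]
0.067 231 mean [561.8436   -15.261174] rect ((561.9420166015625, -15.21438980102539), (19.87234878540039, 9.52989387512207), 20.03620719909668) circ ((561.9486083984375, -15.232511520385742), 10.334918022155762) yaw 0.33088374
0.049 740 mean [561.5676   -15.436792] rect ((562.4261474609375, -15.104183197021484), (34.106388092041016, 34.26859664916992), 20.0361270904541) circ ((562.2525634765625, -15.158223152160645), 17.894615173339844) yaw 1.8740666
0.043 2280 mean [613.7356      2.2199628] rect ((610.9669799804688, 1.3041915893554688), (74.29546356201172, 52.2883415222168), 20.03749656677246) circ ((609.62548828125, 2.087920904159546), 38.588775634765625) yaw 0.32348633
0.35 [ 0.53486122 -0.02428785  0.20000885] [-1.56942031e-01  4.03455564e-01  1.60664872e+00  1.43500817e-05
  1.13150355e+00  1.06369131e+00]
0.067 226 mean [562.871   -14.14042] rect ((562.6151733398438, -14.390111923217773), (19.971559524536133, 9.493881225585938), 19.766706466674805) circ ((562.5996704101562, -14.346944808959961), 10.368022918701172) yaw 0.3127284
0.049 743 mean [563.10815  -14.056442] rect ((562.5259399414062, -14.411304473876953), (35.20281219482422, 34.29712677001953), 20.04145622253418) circ ((562.1688842773438, -14.33614444732666), 17.950489044189453) yaw 1.8660643
0.043 3163 mean [614.8238      3.4158244] rect ((610.014892578125, 1.4214057922363281), (75.94984436035156, 53.07738494873047), 20.044105529785156) circ ((608.60107421875, 2.387805223464966), 39.25130844116211) yaw 0.32743597
[0.5124457  0.29389239 0.20003644]
[251 120  16  51 763] [258.5 144.4] mean [540.2 308.4] z 0.05437124112690089 ((539.265869140625, 308.02587890625), (49.40726089477539, 15.009052276611328), 25.37489891052246) yaw 0.45350432 LW [14.956034 48.89872 ]
7.9583
```

View pics/e.png

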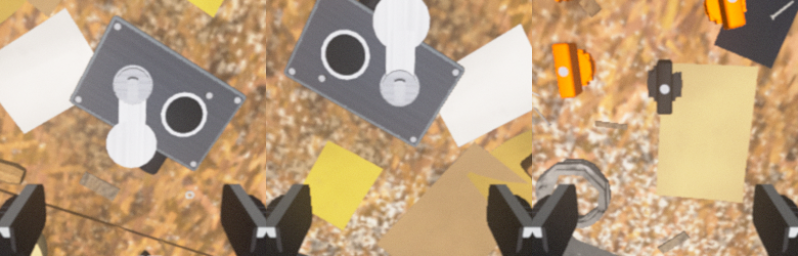

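The views agree: shaft (0.5623, -0.0148), arm yaw about 0.345, knob (0.5394, 0.3081), yaw 0.445, with the neighbouring orange knob clear of the fingers. Grasping now.

```bash
python3 - <<'E'
from h import *
y=.447;k=[.5394,.3081]
move_ptp(k+[.10],down(y)); print(move_l(k+[.027],vel=.1,contact_N=8),current_ee_pos())
gripper_close(60); print(current_gripper_width(),current_finger_force(),current_ft_force())
move_l(k+[.15],vel=.15); print(current_gripper_width(),current_ft_force(),current_time_s())
# hover over shaft, wing 0.35 rad short of the arm
move_ptp([.5623,-.0148,.115],down(.0)); dwell(.2)
print(current_ee_pos(),current_ft_force(),current_ft_torque(),current_qpos(),current_time_s())
p,d=snapshot("wrist"); q,e=snapshot("side")
cv2.imwrite("pics/f.png",np.hstack([p,cv2.resize(q[140:236,200:328],(288,384)).astype(np.uint8)])[...,::-1])
E
```

```text
False [0.53978485 0.30830377 0.02765318]
0.014908818858368146 58.553640246391296 [ 0.10909865 -0.51226136  4.12414613]
0.015207757854629595 [-0.44752058 -0.15398792 -2.27029846] 10.95
[ 0.56251567 -0.01380211  0.11508253] [-0.21959865 -0.156159   -2.02955529] [-0.00145664 -0.01453705 -0.0164856 ] [-1.30700097e-01  5.47367031e-01  1.62930704e+00  9.91257126e-05
  9.64673921e-01  1.43838040e+00] 12.3833
```

View pics/f.png

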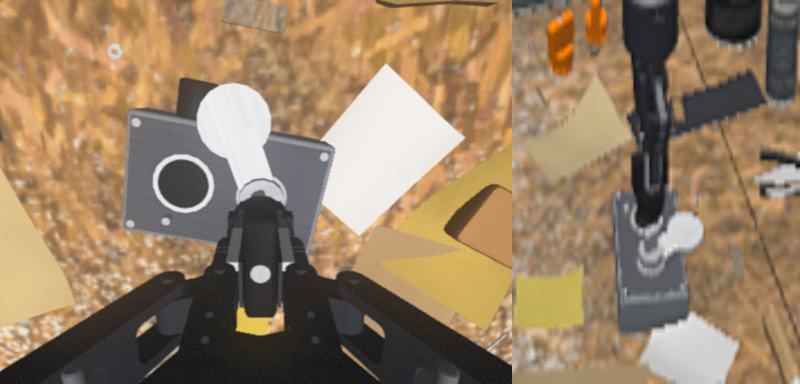

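The knob is held square in the pads with its hub over the boss, and the shutter arm is undisturbed. Descending gently to contact.

```bash
python3 - <<'E'
from h import *
x=[.5623,-.0148]
move_l(x+[.112],vel=.03);print(current_ee_pos(),current_ft_force())
print(move_l(x+[.100],vel=.05,contact_N=8),current_ee_pos())
print(move_l(x+[.074],vel=.03,contact_N=8),current_ee_pos(),current_ft_force(),current_ft_torque(),current_time_s())
dwell(.3);print(current_ee_pos(),current_ft_force(),current_ft_torque())
E
```

```text
[ 0.56215184 -0.01469481  0.11177471] [ 1.17046865 -0.06407194 -1.17024134]
False [ 0.56205304 -0.01479097  0.09956939]
True [ 0.56229903 -0.01464227  0.08150541] [ 2.11948425  0.96819177 -2.08816525] [ 0.1894493  -0.36018766  0.07889679] 13.7417
[ 0.5622509  -0.01461022  0.08196555] [2.09519706 1.57617338 0.44761176] [ 0.36668607 -0.32640766  0.06255046]
```

```bash
python3 - <<'E'
from h import *
x=[.5623,-.0148]
z=current_ee_pos()[2]; F0=-1.5; yaw=0.
while yaw<.42:
    yaw+=.04
    move_l(x+[z],frame=down(yaw),vel=.02) 
    fz=current_ft_force()[2]-F0
    z+=np.clip((5-fz)*-.0003,-.0015,.001); z=max(z,.0755)
    p=current_ee_pos();print(round(yaw,2),p.round(4),round(z,4),'F',current_ft_force().round(1),'T',current_ft_torque().round(2),round(current_time_s(),2))
    if fz>20: break
E
```

```text
0.04 [ 0.5624 -0.0147  0.0821] 0.0812 F [2.2 2.2 0.8] T [ 0.56 -0.35  0.08] 14.29
0.08 [ 0.5624 -0.0148  0.0813] 0.0808 F [1.6 2.4 2.4] T [ 0.41 -0.36  0.03] 14.54
0.12 [ 0.5622 -0.0147  0.0808] 0.08 F [1.5 3.3 0.8] T [ 0.55 -0.32  0.01] 14.79
0.16 [ 0.5622 -0.0148  0.0799] 0.0788 F [ 1.6  2.3 -0.8] T [ 0.53 -0.29 -0.02] 15.04
0.2 [ 0.5622 -0.0148  0.0787] 0.0773 F [ 1.9  1.1 -2.2] T [ 0.37 -0.28 -0.01] 15.29
0.24 [ 0.5622 -0.0149  0.0772] 0.0758 F [ 1.2 -0.1 -1.8] T [ 0.2  -0.32  0.02] 15.54
0.28 [ 0.5624 -0.0149  0.0762] 0.0765 F [0.1 0.8 5.9] T [ 0.19 -0.02  0.03] 15.79
0.32 [ 0.5622 -0.0148  0.0765] 0.0755 F [ 0.6  1.3 -0.7] T [ 0.11 -0.14 -0.01] 16.04
0.36 [ 0.5624 -0.0149  0.0761] 0.0765 F [-2.2  1.  10.7] T [0.21 0.37 0.13] 16.29
0.4 [ 0.5622 -0.0148  0.0764] 0.0755 F [ 0.   0.8 -0.6] T [ 0.08 -0.12  0.05] 16.54
0.44 [ 0.5624 -0.0148  0.0761] 0.0765 F [-3.2  1.3 13.5] T [0.2  0.56 0.1 ] 16.79
```

The knob bottomed out at TCP z of 0.0763, against 0.0767 expected for home. Now turning counterclockwise while watching torque.

```bash
python3 - <<'E'
from h import *
x=[.5623,-.0148];z=.0764;yaw=.44
while yaw<1.75:
    yaw+=.06 if yaw<1.3 else .03
    move_l(x+[z],frame=down(yaw),vel=.02)
    t=current_ft_torque()[2]
    print(round(yaw,2),current_ee_pos().round(4)[2],'F',current_ft_force().round(1),'T',current_ft_torque().round(2),round(current_gripper_width(),4),round(current_time_s(),2))
    if abs(t)>.55: break
E
```

```text
0.5 0.0763 F [0.5 0.5 0.3] T [ 0.12 -0.16  0.02] 0.0149 17.04
0.56 0.0762 F [ 1.5  3.2 -1.6] T [ 0.6  -0.22 -0.08] 0.0152 17.29
0.62 0.0763 F [ 1.7  3.1 -2.6] T [ 0.76 -0.16 -0.09] 0.0151 17.54
0.68 0.0763 F [ 1.6  4.5 -3.8] T [ 0.86 -0.25 -0.1 ] 0.015 17.79
0.74 0.0763 F [ 1.3  5.9 -4.3] T [ 0.9  -0.25 -0.07] 0.0151 18.04
0.8 0.0763 F [ 1.3  5.3 -4.1] T [ 0.86 -0.19 -0.01] 0.0151 18.29
0.86 0.0763 F [ 1.5  4.7 -4.6] T [ 0.96 -0.23 -0.08] 0.0149 18.54
0.92 0.0763 F [ 1.4  4.7 -5. ] T [ 0.93 -0.19 -0.1 ] 0.0148 18.79
0.98 0.0763 F [ 0.5  5.9 -4.2] T [ 0.93 -0.28 -0.01] 0.015 19.04
1.04 0.0763 F [ 1.   4.4 -4.5] T [ 0.88 -0.22 -0.08] 0.0152 19.29
1.1 0.0763 F [ 1.4  5.2 -3.9] T [ 0.9  -0.24 -0.1 ] 0.0149 19.54
1.16 0.0764 F [ 0.8  5.1 -4.4] T [ 0.86 -0.2  -0.11] 0.0151 19.79
1.22 0.0764 F [ 0.8  4.6 -3.4] T [ 0.89 -0.19 -0.09] 0.0146 20.04
1.28 0.0764 F [ 1.3  5.6 -4.4] T [ 0.92 -0.18 -0.04] 0.0149 20.29
1.34 0.0763 F [ 1.4  4.5 -4.4] T [ 0.95 -0.18 -0.02] 0.0151 20.54
1.37 0.0764 F [ 0.8  4.2 -5.2] T [ 0.88 -0.17 -0.16] 0.0151 20.79
1.4 0.0764 F [ 0.6  4.9 -5.5] T [ 0.88 -0.22 -0.1 ] 0.0149 21.04
1.43 0.0763 F [ 1.9  4.9 -5.4] T [ 0.91 -0.13 -0.1 ] 0.0152 21.29
1.46 0.0764 F [ 0.4  4.9 -5.9] T [ 0.9  -0.14 -0.09] 0.015 21.54
1.49 0.0764 F [ 1.6  4.7 -5.6] T [ 0.93 -0.1  -0.09] 0.0149 21.79
1.52 0.0764 F [-0.1  5.5 -6.9] T [ 0.92 -0.09 -0.08] 0.0147 22.04
1.55 0.0764 F [-0.2  4.7 -6.2] T [ 0.96 -0.1  -0.12] 0.0149 22.29
1.58 0.0764 F [ 0.1  4.7 -5.9] T [ 0.92 -0.05 -0.12] 0.015 22.54
1.61 0.0764 F [-0.3  5.1 -5.3] T [ 0.88 -0.04 -0.17] 0.0148 22.79
1.64 0.0764 F [ 0.2  4.9 -6. ] T [ 0.93  0.02 -0.32] 0.0148 23.04
1.67 0.0764 F [-0.   5.6 -5.6] T [ 0.79  0.02 -0.42] 0.015 23.29
1.7 0.0764 F [-1.1  4.5 -5.6] T [ 0.76  0.04 -0.46] 0.015 23.54
1.73 0.0764 F [-0.7  4.  -4.1] T [ 0.75  0.1  -0.66] 0.0151 23.79
```

Torque rose past 0.6 N·m from yaw 1.61, so the stop is met. I'll back off within the play, release, lift and check.

```bash
python3 - <<'E'
from h import *
x=[.5623,-.0148]
move_l(x+[.0764],frame=down(1.66),vel=.02); print(current_ft_torque().round(2),current_ft_force().round(1))
gripper_open(); dwell(.2); print(current_gripper_width(),current_ft_force().round(1))
move_l(x+[.15],vel=.1); 
y=1.66
move_ptp([x[0]-.03*np.cos(y),x[1]-.03*np.sin(y),.23],down(y));dwell(.2)
pose=(np.array(current_ee_pos()),np.array(current_ee_rot()));p,d=snapshot("wrist")
knob(p,d,pose,.09,.115,.103)
c,T=camT("wrist",pose);P=cloud(d,c,T);q=p.astype(int)
m=(P[...,2]>.0405)&(P[...,2]<.047)&(np.hypot(P[...,0]-.563,P[...,1]+.014)<.1)&(q.min(2)>170)
uv=np.argwhere(m)[:,::-1];X=plane(uv,.043,c,T)*1000;X=X[:,:2].astype(np.float32);print(len(X),cv2.minAreaRect(X),X.max(0),X.min(0))
cv2.imwrite("pics/g.png",cv2.resize(p[60:310,130:390],(780,600)[:2] if 0 else (624,600))[...,::-1]);print(current_time_s())
E
```

```text
[ 0.76  0.18 -0.38] [-1.8  3.9 -4.3]
0.08501745898168962 [ 0.5  0.6 -0.4]
[251 121  21  57 949] [260.7 148.5] mean [561.9 -13.9] z 0.10338306436193007 ((561.9171752929688, -14.62232780456543), (52.238983154296875, 15.779809951782227), 89.49531555175781) yaw 1.5629091 LW [15.565981 51.34631 ]
2516 ((559.42822265625, 10.307029724121094), (129.6293487548828, 60.39825439453125), 74.92333221435547) [599.65845  72.72553] [513.4095   -44.421497]
26.4917
```

View pics/g.png

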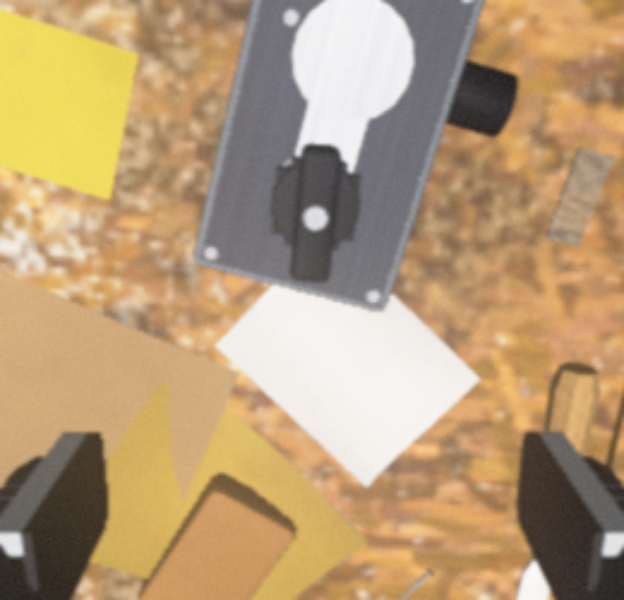

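The disc at (353,57) covers the port beside the stop pin. The knob sits home, with its top at 0.1034 against 0.103 expected. One quick check of the arm angle, then I'll hand in.

```bash
python3 - <<'E'
from h import *
pose=(np.array(current_ee_pos()),np.array(current_ee_rot()));c,T=camT("wrist",pose)
D=plane((130+353/2.4-.3,60+57/2.4-.3),.043,c,T)[0];v=D[:2]-[.5623,-.0148];a=np.arctan2(v[1],v[0])+.173
print(D,np.hypot(*v),a)
if abs(a-1.571)<.06: print(sign_off())
E
```

```text
[0.57374472 0.04697793 0.043     ] 0.06282908310465601 1.5606172240324623
the job is handed in; nothing more can be done
None
```

The wing knob is back on the shaft and fully home, and I turned it counterclockwise until the shutter met its stop over the port (measured 1.56 rad, stop at 1.571). The gripper then let go and lifted clear, and I handed the job in at about 27 s.

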